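# Set the filter slide of the colour reader at its detent

### The arm

A 7-joint arm with a two-finger parallel gripper is mounted at the origin on a cart in front of the work surface, level with it; the furniture and walls round the work are solid. World frame = base frame: x ahead of the robot, y to its left, z up, the work surface at z = 0. Lengths are in m, angles in rad, forces in N, time in s.
With the tool pointing down it reaches from about 0.425 to 0.925 m from the base axis. Payload 6.8 kg.
Tool frame: the origin (TCP) lies at the very end of the fingers, on their centre line; the grasp point (between the pads) lies r.pinch_z behind it (r.pinch_z is the distance from the TCP to the grasp point, in m); z points along the fingers, y is the line along which they close (so a half turn about z gives the same grasp; the last joint's range is limited). The gripper opens to 85 mm and grips with 20 to 120 N. Pads are 22 mm wide; open, the fingers measure 114 mm over their backs; the gripper's body (76 mm by 85 mm) begins 54 mm behind the grasp point. The pads swing forward as they close: fully open they stand 13 mm farther back than shut.
Start: joints at [-1.371, 0.477, 0.022, 1.555, -0.011, 1.109, -0.083], TCP at [0.204, 0.643, 0.231] pointing down, gripper open.
Joint ranges: [-2.96, 2.96], [-0.34, 2.1], [-1.41, 1.46], [0.24, 2.44], [-1.37, 4.51], [0.17, 1.92], [-2.96, 2.96]. Speed limits (rad/s): [2.39, 2.39, 3.14, 3.14, 3.14, 3.14, 3.14].

### API

Orientations are given as a rotation vector (axis times angle).
In Python, from bench import status, grab_frame, camera_model, r gives the robot as it stands. The module is installed in compiled form; this text tells all that it offers.
- The arm moves only by the shell command python3 -m creep 'ROWS' [FORCE]. ROWS is text: rows parted by semicolons, each of 7 numbers parted by spaces: the turn, a rotation vector about the tool's x, y, z in rad, then the shift along the tool's x, y, z in mm, then the opening, from -1 (shut) to 1 (fully open). In form: rx ry rz tx ty tz fingers; .... A call has 1 to 10 rows; each row is the pose to reach, as a shift and turn from the pose commanded when the call began, along the tool's axes at that moment; what a row does not reach only later rows make up. A row lasts 1/8 s, in which the tool goes at most 62.5 mm and 10.7 degrees, less where a joint would pass 70% of its speed; a pose out of reach is approached as far as the arm can. A call with a gripper value outside its range is refused whole. The fingers move at their own pace and stop on an object; FORCE is the grip in N (left out, the last holds). Time passes only in rows, so rows that repeat a pose let the fingers close. It gives the time, the measured TCP pose, the force, the opening and the grip force at its end, in the units of the state.
- status.get_obs(): the state, without advancing time (a new reading comes with each control period).
- grab_frame(name): name is "scene" or "top" or "wrist"; returns (picture, depth): 420x560x3 uint8, red, green, blue; 420x560 float32, m along the optical axis (not along the pixel's ray), 0 where there is no reading.
- camera_model(name): a dict with "K" (3x3 intrinsics, pixels), "rvec" (rotation vector, rad) and "tvec" (3), from world to camera coordinates, as OpenCV has them. Camera axes: x right, y down, z forward; pixel columns grow to the right and rows downward; lengths in m; the calibration is good to about 2 mm. A picture is of the moment at which its call begins: read the wrist's pose just before it. camera_model takes no time and is no camera call; for the wrist camera it gives the pose at the moment of the call.
- r.hand_in(): hands the job in; it is judged then, once.
The state is a dict: "clock": time; "joints": joint angles; "qvel": joint speeds; "tau": joint torques, N m; "tcp_pos": TCP position; "orientation": TCP orientation; "contact_force": force on the tool from outside, world axes, zero at the start; "moment": the same for the moment, N m; "grip_width": finger opening in m; "gripper_force": force on a finger pad.
Only numpy, scipy, OpenCV 4.12 (cv2) and the standard library are available. Lean on these libraries where they do the work, as an engineer would, in place of code of your own. Each camera call takes 0.05 s, during which the arm holds its last target. There are 200 camera calls.

### The job

Pull the drawer of the little white colour reader out to its stop, then take the fin of the filter slide inside and slide it along its rail, away from the end where it stands, until the spring ball drops into the notch. Do not run the slide on to the far end of the rail, and leave the tin, the soap and the vial beside the reader where they are. Finish while still gripping the fin, holding the slide at rest in the notch with the drawer fully out.

Things in the scene. Friction and masses are not known exactly. Their poses are not given: they have to be found in the camera images.
- cabinet: White reader housing, fixed to the table, 200 deep (x) x 220 wide (y) x 90 high; origin at the centre of its underside, z up. Its open front, filled by the drawer's front panel, faces its -x; the drawer comes out along its -x and the filter slide runs along its +y.
- drawer (a joint): How far the drawer is out, in m: 0 closed, 0.150 at its stop. It moves with about 3 N of drag and stays where it is left. The front panel is 74 high, its top 83 above the table, and its front face moves with the drawer.
- pull_knob (a point): Grip point of the drawer's black upright pull knob, on its axis 68 above the table. The knob is 22 across and free to be gripped from 46 up to its top at 85 above the table (below that a wider 28 mm foot on a flat bracket); its axis stands 42 in front of the panel's face.
- filter_slide: Aluminium slide on the drawer's rail: block 30 (x) x 56 (y) x 18 high, origin at its underside's centre, 28 above the table, axes parallel to the cabinet's. On the block (top at 46) stands a fin 10 thick (x) x 30 long (y), its top 80 above the table; on its +x side a flat glass filter in a ring 36 across, 38 from the origin. About 3 N of drag.
- slide_grip (a point): Grip point in the fin of the filter slide: mid thickness and length, 66 above the table (14 below the fin's top).
- rail_start (a point): Point on the drawer where slide_grip is at the very start of the slide's travel (-y end). The travel is 120 mm from here along the cabinet's +y to the far end; the slide begins 0 to 15 mm along. With the drawer closed it is under the housing; fully out, the fin is 75 in front of the housing and 72 behind the front panel.
- ball (a point): Centre of the slide's spring ball, 21 from the slide's origin towards +y, under a small brass pin. It drops into a V notch across the rail (35 degree flanks, 18 wide) in a brass index block, clamped at another place each time: 50 to 94 mm of travel from the start. At the notch the filter ring stands over the dark window ring on the drawer's floor.
- plunger (a joint): Height of the spring ball in m: 0 to -0.001 on the flat rail, about -0.0045 at the bottom of the notch. It pulls the slide forward with about 5 N as it drops in and resists with about 15 N when pushed out; if the slide is let go within the V, it centres itself.
- tin_4: Small round tin, 52 across, 21 high, origin at the centre of its underside; leave alone.
- soap_maple: Leaf-shaped soap, 71 x 74 x 31, origin at the centre of its underside; leave alone.
- vial_2: Brown vial with a white cap, 30 across, 69 high, origin at the centre of its underside; leave alone.

How it is judged:
By the outcome, as a careful person would: the job done as asked, in the order asked, and still so for the second after the job is handed in, while the arm keeps its last pose, push and grip.
It also fails if it takes over 54 s, if anything falls off the work surface, if the arm or the gripper's body presses on something with over 40 N, if the wrist force passes 120 N, or if a joint passes its speed limit or range.

## Working session

There is one attempt and no reset: what is moved stays moved. The work goes in short steps, Python scripts to look and compute and a shell command to move; the robot and the scene stay as the last step left them, time stands still between calls to the robot, and variables do not carry over. Pictures are saved under pics/ and viewed, at most 10 in all, crops included, and the job is handed in when it is done.

```bash
mkdir -p pics; cat > h.py <<'E'
import numpy as np, cv2
from bench import status, grab_frame, camera_model, r
from scipy.spatial.transform import Rotation as R
def cam(n):
    m=camera_model(n); return np.array(m["K"]),R.from_rotvec(np.ravel(m["rvec"])).as_matrix(),np.ravel(m["tvec"])
def ray(n,u,v,z):
    K,Rm,t=cam(n); c=-Rm.T@t; d=Rm.T@np.linalg.inv(K)@[u,v,1]; return c+d*(z-c[2])/d[2]
def cloud(n,dep):
    K,Rm,t=cam(n); v,u=np.mgrid[:420,:560]; p=np.stack([u,v,np.ones_like(u)],-1)@np.linalg.inv(K).T*dep[...,None]
    return (p-t)@Rm
def st():
    o=status.get_obs(); Rt=R.from_rotvec(o["orientation"]).as_matrix()
    print("t",o["clock"],"tcp",np.round(o["tcp_pos"],4),"F",np.round(o["contact_force"],1),"w",o["grip_width"],"gf",o["gripper_force"]); print(np.round(Rt,4)); return o,Rt
def totool(dw):
    _,Rt=st(); return np.round(Rt.T@np.array(dw)*1000,1)
E
python3 - <<'E'
from h import *
st(); print(r.pinch_z)
for n in("scene","top"):
    p,d=grab_frame(n); np.savez(n,p=p,d=d); cv2.imwrite(f"pics/{n}0.png",p[...,::-1]); K,Rm,t=cam(n); print(n,-Rm.T@t,K[0,0])
E
```

```text
t 0.0 tcp [0.2043 0.6427 0.2303] F [-0.4  0.3 -0. ] w 0.08532498221106759 gf 0.0
[[-9.530e-01  3.029e-01 -4.000e-04]
 [ 3.029e-01  9.530e-01 -1.800e-03]
 [-1.000e-04 -1.800e-03 -1.000e+00]]
0.0187
scene [0.17316175 0.61571157 0.40927124] 389.7441839659134
top [ 0.42956729 -0.09098064  0.97620643] 393.6480814097892
```

View pics/top0.png

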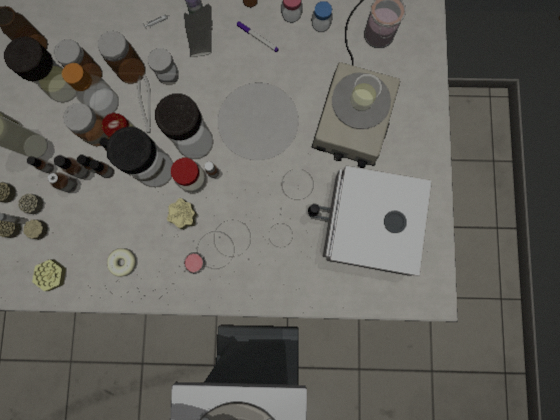

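View pics/scene0.png

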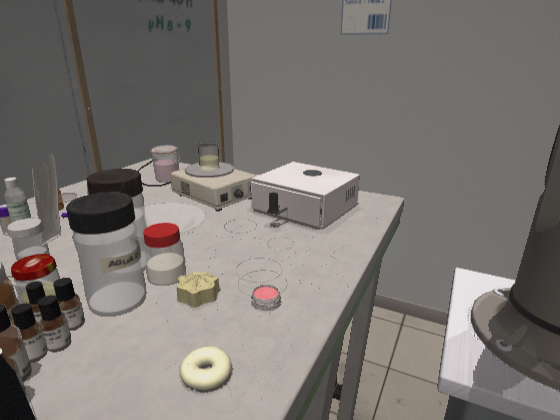

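Top view: the white reader spans about (330–430, 170–272) with its front facing image-left, and the black knob is at about (314,211). The leaf soap is at (181,213) and the pink tin at (193,262). In the scene view the knob is at (273,203).

```bash
python3 - <<'E'
from h import *
z=np.load("top.npz"); p,d=z["p"],z["d"]; P=cloud("top",d)
m=((P[...,2]>.083)&(P[...,2]<.097)); m[:, :322]=0; m[:160]=0; m[290:]=0; m[:,440:]=0
m=m.astype(np.uint8); n,l,s,c=cv2.connectedComponentsWithStats(m); k=1+s[1:,4].argmax()
print("topz",np.median(P[l==k][:,2]),s[k])
w=np.argwhere(l==k)[:,::-1].astype(np.float32)
W=np.array([ray("top",u,v,.09)[:2] for u,v in w],np.float32)
(c0,sz,a)=cv2.minAreaRect(W); print("rect",c0,sz,a)
b=(p.max(2)<60).astype(np.uint8); b[:, :303]=0;b[:,326:]=0;b[:200]=0;b[222:]=0
v,u=np.nonzero(b&(P[...,2]>.075)); print("knob px",u.mean(),v.mean(),len(u),"z",np.median(P[v,u,2]),ray("top",u.mean(),v.mean(),.085), P[v,u].mean(0))
for nm,x,y in(("soap",181,213),("tin",193,262),("cap",185,173),("vial?",210,168)): print(nm,P[y,x])
z=np.load("scene.npz"); p,d=z["p"],z["d"]; P2=cloud("scene",d)
b=(p.max(2)<50).astype(np.uint8); b[:,:262]=0;b[:,285:]=0;b[:188]=0;b[212:]=0
v,u=np.nonzero(b); print("scene knob",u.min(),u.max(),v.min(),v.max(),ray("scene",u.mean(),v.mean(),.066),np.median(P2[v,u],axis=0))
# obstacles near the front, higher than 15 mm, world-y ranges
P=P.reshape(-1,3)
o=P[(P[:,2]>.015)&(P[:,1]<.1)&(P[:,1]>-.25)]; 
print(len(o)); H,xe,ye=np.histogram2d(o[:,0],o[:,1],bins=[np.arange(.2,.8,.05),np.arange(-.25,.11,.05)]); print(H.astype(int))
E
```

```text
topz 0.08952810113575119 [ 331  166  101  109 8496]Traceback (most recent call last):
  File "<stdin>", line 7, in <module>
  File "h.py", line 7, in ray
    K,Rm,t=cam(n); c=-Rm.T@t; d=Rm.T@np.linalg.inv(K)@[u,v,1]; return c+d*(z-c[2])/d[2]
           ~~~^^^
  File "h.py", line 5, in cam
    m=camera_model(n); return np.array(m["K"]),R.from_rotvec(np.ravel(m["rvec"])).as_matrix(),np.ravel(m["tvec"])
ValueError: time passes only in moves, steps and waits
```

Too many calibration calls; cache them.

```bash
python3 - <<'E'
s=open('h.py').read()
s=s.replace("def cam(n):\n","C={}\ndef cam(n):\n    if n in C: return C[n]\n").replace("m=camera_model(n); return np","m=camera_model(n); C[n]=np")
s=s.replace("np.ravel(m[\"tvec\"])\n","np.ravel(m[\"tvec\"]); return C[n]\n",1)
open('h.py','w').write(s)
E
python3 - <<'E'
from h import *
z=np.load("top.npz"); p,d=z["p"],z["d"]; P=cloud("top",d)
m=((P[...,2]>.083)&(P[...,2]<.097)); m[:, :322]=0; m[:160]=0; m[290:]=0; m[:,440:]=0
n,l,s,c=cv2.connectedComponentsWithStats(m.astype(np.uint8)); k=1+s[1:,4].argmax()
w=np.argwhere(l==k)[:,::-1].astype(np.float32)
W=np.array([ray("top",u,v,.09)[:2] for u,v in w],np.float32)
print("rect",cv2.minAreaRect(W))
b=(p.max(2)<60).astype(np.uint8); b[:, :303]=0;b[:,326:]=0;b[:200]=0;b[222:]=0
v,u=np.nonzero(b&(P[...,2]>.075)); print("knob px",u.mean(),v.mean(),len(u),"z",np.median(P[v,u,2]),ray("top",u.mean(),v.mean(),.085), P[v,u].mean(0))
for nm,x,y in(("soap",181,213),("tin",193,262),("cap",185,173),("vial?",210,168)): print(nm,P[y,x])
z=np.load("scene.npz"); p,d=z["p"],z["d"]; P2=cloud("scene",d)
b=(p.max(2)<50).astype(np.uint8); b[:,:262]=0;b[:,285:]=0;b[:188]=0;b[212:]=0
v,u=np.nonzero(b); print("scene knob",u.min(),u.max(),v.min(),v.max(),ray("scene",u.mean(),v.mean(),.066),np.median(P2[v,u],axis=0))
P=P.reshape(-1,3)
o=P[(P[:,2]>.015)&(P[:,1]<.15)&(P[:,1]>-.35)&(P[:,2]<.3)]
H,xe,ye=np.histogram2d(o[:,0],o[:,1],bins=[np.arange(.2,.8,.05),np.arange(-.35,.16,.05)]); print(H.astype(int))
E
```

```text
rect ((0.5427083969116211, -0.31871461868286133), (0.19965140521526337, 0.21959848701953888), 81.14515686035156)
knob px 314.4776119402985 208.1492537313433 67 z 0.08412998567826376 [ 0.56474958 -0.16767259  0.085     ] [ 0.56494948 -0.16778272  0.08367329]
soap [0.55434459 0.15267798 0.02602588]
tin [0.43653507 0.11886278 0.01754169]
cap [0.63716924 0.13009487 0.09908041]
vial? [0.6576223  0.07900277 0.06928633]
scene knob 268 278 193 211 [ 0.56530862 -0.15928634  0.066     ] [ 0.56481092 -0.158919    0.06643335]
[[  0   0   0   0   0   0   0   0   0   0]
 [  0   0   0   0   0   0   0   0   0   0]
 [  0   0   0   0   0   0   0   0   0   0]
 [  0   0   0   0   0   0   0   0   0   0]
 [218 146  53   0   0   0   0   0  19 135]
 [499 497 472  79   0   0   0   0   0  38]
 [493 493 466   6   0   0   0   0   0 129]
 [466 482 394 168   0   0   0   0   0 149]
 [474 463 299   0   0   0   0   0  64 563]
 [121 233 123   0   0  10  58   7 172 515]
 [242 509 484 258  50 269 198 273 511 830]
 [385 480 459 207 200  80   0 128 255 390]]
```

```bash
python3 -m creep '0 0 -0.153 -590 -664 20 0; 0 0 -0.153 -590 -664 20 0; 0 0 -0.153 -590 -664 20 0; 0 0 -0.153 -590 -664 20 0; 0 0 -0.153 -590 -664 20 0; 0 0 -0.153 -590 -664 20 0; 0 0 -0.153 -590 -664 20 0; 0 0 -0.153 -590 -664 20 0; 0 0 -0.153 -590 -664 20 0; 0 0 -0.153 -590 -664 20 0' 40; python3 -c "
from h import *
print(totool(np.array([.565,-.168,.13])-status.get_obs()['tcp_pos']))"
```

```text
clock: 1.35
tcp_pos: [0.4588, 0.0705, 0.2173]
orientation: [0.242, 3.132, 0.001]
contact_force: [1.1, -0.1, 0.0]
grip_width: 0.0426
gripper_force: 0.0
t 1.35 tcp [0.4588 0.0705 0.2173] F [ 1.1 -0.1  0. ] w 0.04258116657851548 gf 0.0
[[-9.881e-01  1.538e-01  3.000e-04]
 [ 1.538e-01  9.881e-01  4.000e-04]
 [-2.000e-04  4.000e-04 -1.000e+00]]
[-141.6 -219.4   87.2]
```

```bash
python3 -m creep '0 0 0 -142 -219 70 -0.05; 0 0 0 -142 -219 70 -0.05; 0 0 0 -142 -219 70 -0.05; 0 0 0 -142 -219 70 -0.05; 0 0 0 -142 -219 70 -0.05; 0 0 0 -142 -219 70 -0.05; 0 0 0 -142 -219 70 -0.05'; python3 - <<'E'
from h import *
st(); p,d=grab_frame("wrist"); cv2.imwrite("pics/w1.png",p[...,::-1]); P=cloud("wrist",d)
m=(p.max(2)<70)&(P[...,2]>.078)&(P[...,2]<.092)&(abs(P[...,0]-.565)<.04)&(abs(P[...,1]+.168)<.03)
v,u=np.nonzero(m); print(len(u),P[m].min(0),P[m].max(0),np.median(P[m],0))
E
```

```text
clock: 2.22
tcp_pos: [0.5648, -0.164, 0.1472]
orientation: [-0.24, -3.132, -0.002]
contact_force: [0.4, 0.4, 0.1]
grip_width: 0.0406
gripper_force: 0.0
t 2.225 tcp [ 0.5648 -0.164   0.1472] F [0.4 0.4 0.1] w 0.04056364400525801 gf 0.0
[[-9.883e-01  1.523e-01 -4.000e-04]
 [ 1.523e-01  9.883e-01  1.200e-03]
 [ 6.000e-04  1.200e-03 -1.000e+00]]
689 [ 0.55625434 -0.17787061  0.07802602] [ 0.5772014  -0.15745044  0.08713416] [ 0.56540212 -0.16757013  0.0852324 ]
```

View pics/w1.png

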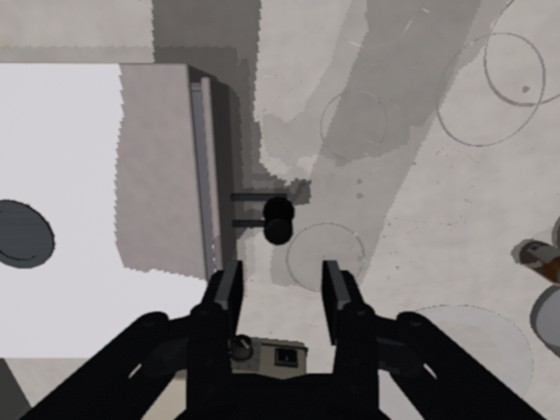

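The wrist view shows the knob top at about (278,208) and the panel edge at about x=210, with the fingers on either side and aligned. Both views put the knob at (0.566, -0.1675).

```bash
python3 -m creep '0 0 0 -2 -3 40 -0.05; 0 0 0 -2 -3 70 -0.05; 0 0 0 -2 -3 96 -0.05; 0 0 0 -2 -3 96 -0.05; 0 0 0 -2 -3 96 -1; 0 0 0 -2 -3 96 -1; 0 0 0 -2 -3 96 -1; 0 0 0 -2 -3 96 -1' 40; python3 -c "
from h import *
st()"
```

```text
clock: 3.28
tcp_pos: [0.5674, -0.1684, 0.0527]
orientation: [0.242, 3.131, 0.002]
contact_force: [-2.3, 2.9, 7.0]
grip_width: 0.0204
gripper_force: 39.9
t 3.275 tcp [ 0.5674 -0.1684  0.0527] F [-2.3  2.9  7. ] w 0.02044814832705692 gf 39.87431901041418
[[-0.9882  0.1535  0.0017]
 [ 0.1535  0.9882  0.001 ]
 [-0.0015  0.0012 -1.    ]]
```

```bash
python3 -m creep '0 0 0 0 10 0 -1; 0 0 0 0 30 0 -1; 0 0 0 0 55 0 -1; 0 0 0 0 80 0 -1; 0 0 0 0 105 0 -1; 0 0 0 0 125 0 -1; 0 0 0 0 140 0 -1; 0 0 0 0 148 0 -1; 0 0 0 0 152 0 -1; 0 0 0 0 152 0 -1'; python3 -c "
from h import *
st()"
```

```text
clock: 4.53
tcp_pos: [0.5895, -0.0271, 0.0526]
orientation: [0.252, 3.13, -0.013]
contact_force: [-4.6, -17.8, 8.3]
grip_width: 0.0211
gripper_force: 41.4
t 4.525 tcp [ 0.5895 -0.0271  0.0526] F [ -4.6 -17.8   8.3] w 0.02105322895397704 gf 41.35415664408356
[[-9.871e-01  1.600e-01  8.000e-04]
 [ 1.600e-01  9.871e-01 -8.100e-03]
 [-2.100e-03 -7.900e-03 -1.000e+00]]
```

```bash
python3 -m creep '0 0 0 0 3 0 -1; 0 0 0 0 6 0 -1; 0 0 0 0 6 0 -1'; python3 - <<'E'
from h import *
st(); p,d=grab_frame("top"); np.savez("top1",p=p,d=d); q=cv2.resize(p[120:300,240:460],None,fx=3,fy=3,interpolation=cv2.INTER_CUBIC); cv2.imwrite("pics/t1.png",q[...,::-1])
E
```

```text
clock: 4.9
tcp_pos: [0.5896, -0.027, 0.0525]
orientation: [0.26, 3.13, -0.021]
contact_force: [-5.9, -29.7, 8.8]
grip_width: 0.0205
gripper_force: 43.0
t 4.9 tcp [ 0.5896 -0.027   0.0525] F [ -5.9 -29.7   8.8] w 0.020534555693352222 gf 43.03414244331407
[[-9.863e-01  1.648e-01  1.000e-04]
 [ 1.648e-01  9.862e-01 -1.370e-02]
 [-2.400e-03 -1.350e-02 -9.999e-01]]
```

View pics/t1.png

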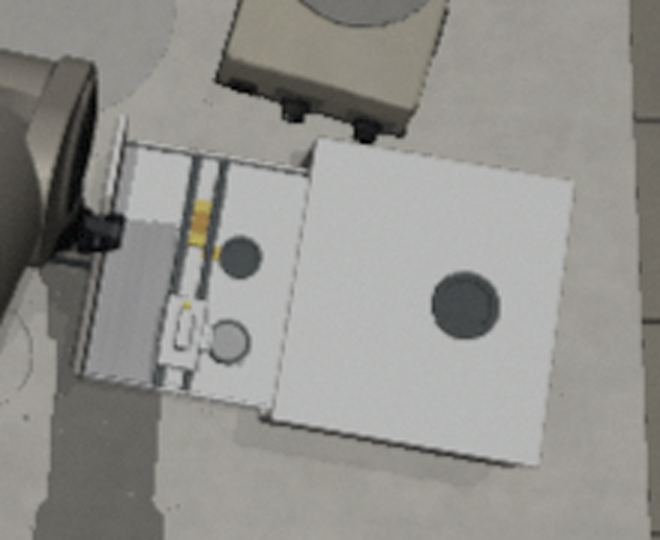

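The crop shows the drawer out, and the stop is confirmed because force rose from 18 to 30 N with no motion. The slide is near the -y end with its fin at (184,328), the filter ring at (229,342), the dark window at (241,258) and the brass block at (200,223). I'll ease off, release and look closer.

```bash
python3 -m creep '0 0 0 0 -6 0 -1; 0 0 0 0 -12 0 -1; 0 0 0 0 -12 0 0; 0 0 0 0 -12 0 0; 0 0 0 0 -12 0 0; 0 0 0 0 -12 -40 0; 0 0 0 0 -12 -90 0; 0 0 0 0 -40 -140 0; 0 0 0 0 -60 -140 0; 0 0 0 0 -60 -140 0'; python3 - <<'E'
from h import *
st(); p,d=grab_frame("wrist"); np.savez("w2",p=p,d=d,P=cloud("wrist",d)); cv2.imwrite("pics/w2.png",p[...,::-1])
E
```

```text
clock: 6.2
tcp_pos: [0.5809, -0.0738, 0.1909]
orientation: [-0.247, -3.131, 0.001]
contact_force: [0.2, 0.5, 0.3]
grip_width: 0.0428
gripper_force: 0.0
t 6.2 tcp [ 0.5809 -0.0738  0.1909] F [0.2 0.5 0.3] w 0.04283707129176706 gf 0.0
[[-9.876e-01  1.570e-01 -4.000e-04]
 [ 1.570e-01  9.876e-01 -3.000e-04]
 [ 4.000e-04 -4.000e-04 -1.000e+00]]
```

View pics/w2.png

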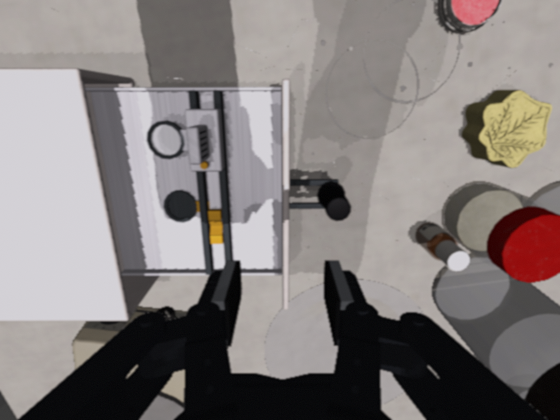

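Wrist view: the slide block is at about (203,140) with its fin, the filter ring at (166,140), the window at (181,205), the brass block at (215,226) and the knob at (335,200). The soap, tin and vial are undisturbed on the right.

```bash
python3 - <<'E'
from h import *
z=np.load("w2.npz"); p,P=z["p"].astype(int),z["P"]
f=np.array([.154,.988]); 
a=np.radians(81.15); cx=-np.array([np.cos(a),np.sin(a)]); cy=np.array([-cx[1],cx[0]]); c0=np.array([.5427,-.3187])
L=np.stack([(P[...,:2]-c0)@cx,(P[...,:2]-c0)@cy,P[...,2]],-1)
reg=np.zeros(p.shape[:2],bool); reg[92:268,115:275]=1
def rep(n,m):
    q=L[m]; print(n,len(q),"lo",np.percentile(q,2,0).round(4),"hi",np.percentile(q,98,0).round(4),"med",np.median(q,0).round(4), "px",np.argwhere(m).mean(0).round(1))
fin=reg&(P[...,2]>.072)&(P[...,2]<.09)&(L[...,0]>-.21)&(L[...,0]<-.12); rep("fin top",fin)
q=P[fin][:,:2].astype(np.float32); print("fin rect world",cv2.minAreaRect(q),q.mean(0))
blk=reg&(P[...,2]>.042)&(P[...,2]<.05); rep("block",blk)
br=reg&(p[...,0]-p[...,2]>60); 
n,l,s,_=cv2.connectedComponentsWithStats(br.astype(np.uint8))
for k in range(1,n):
    if s[k,4]>4: rep("brass",l==k)
dk=reg&(p.max(2)<75); n,l,s,_=cv2.connectedComponentsWithStats(dk.astype(np.uint8))
for k in range(1,n):
    if s[k,4]>60: rep("dark",l==k); print(s[k])
pan=(P[...,2]>.078)&(P[...,2]<.088); pan[:,:278]=0; pan[:,296:]=0; pan[280:]=0; rep("panel",pan)
g=reg.copy(); g[:,146:190]&=True; ringm=reg&(L[...,0]>-.16)&(L[...,0]<-.11)&(L[...,2]>.02)&(L[...,2]<.06); rep("ring?",ringm)
q=np.zeros_like(reg); q[120:160,140:186]=1; print(np.histogram(L[q][:,2],bins=np.arange(0,.09,.004)))
E
```

```text
fin top 520 lo [-0.1817 -0.0665  0.0731] hi [-0.1719 -0.0383  0.0806] med [-0.1775 -0.0529  0.0789] px [145.2 194. ]
fin rect world ((0.5184676647186279, -0.13634313642978668), (0.011434759013354778, 0.02989097870886326), 82.10193634033203) [ 0.51799244 -0.13540484]
block 1252 lo [-0.1913 -0.0792  0.0431] hi [-0.1627 -0.0246  0.0479] med [-0.1828 -0.0603  0.0453] px [136.8 207.1]
brass 38 lo [-0.1795 -0.0341  0.0494] hi [-0.1745 -0.0287  0.0525] med [-0.1772 -0.0313  0.0511] px [165.  203.8]
brass 21 lo [-0.2139 -0.0446  0.0152] hi [-0.1563  0.0241  0.2103] med [-0.1577  0.0195  0.0163] px [205.8 197.4]
brass 443 lo [-0.1832  0.022   0.0184] hi [-0.1688  0.0591  0.0265] med [-0.1768  0.0423  0.0244] px [226.7 215.2]
dark 163 lo [-0.1685 -0.0948  0.0156] hi [-0.1628 -0.0807  0.0283] med [-0.167  -0.0878  0.0264] px [100.  194.3]
[189  92  11  17 163]
dark 1293 lo [-0.2264 -0.093   0.014 ] hi [-0.1854  0.074   0.202 ] med [-0.1912 -0.0112  0.0267] px [182.5 224.5]
[ 214   92   26  176 1293]
dark 272 lo [-0.1531 -0.069   0.0296] hi [-0.1225 -0.0362  0.0367] med [-0.1371 -0.0559  0.0351]
[... 312 characters left out ...]
dark 767 lo [-0.155   0.0033  0.0139] hi [-0.1238  0.034   0.0186] med [-0.1389  0.0189  0.0158] px [205.4 180.1]
[164 191  33  30 767]
panel 1477 lo [-0.2542 -0.0991  0.0799] hi [-0.2485  0.0653  0.0835] med [-0.2512 -0.0298  0.082 ] px [176.  285.2]
ring? 1238 lo [-0.1574 -0.0684  0.0316] hi [-0.1226 -0.0362  0.0366] med [-0.1392 -0.0522  0.034 ] px [139.6 166.6]
(array([   0,    0,   16,  598,    0,    0,    0,   43, 1083,   93,    1,
          1,    0,    0,    0,    0,    0,    0,    0,    0,    0,    0]), array([0.   , 0.004, 0.008, 0.012, 0.016, 0.02 , 0.024, 0.028, 0.032,
       0.036, 0.04 , 0.044, 0.048, 0.052, 0.056, 0.06 , 0.064, 0.068,
       0.072, 0.076, 0.08 , 0.084, 0.088]))
```

The numbers agree with each other. The fin is at (0.518, -0.136). Travel from ring to window is about 71 mm and from pin to brass block centre about 72 mm. Ring top is 37 mm, so it clears the fingers.

```bash
python3 -m creep '0 0 0 52 -71 0 0; 0 0 0 52 -71 0 0; 0 0 0 52 -71 40 0; 0 0 0 52 -71 85 0; 0 0 0 52 -71 85 0; 0 0 0 52 -71 85 0'; python3 -c "
from h import *
print(totool(np.array([.518,-.136,.0505])-status.get_obs()['tcp_pos']))"
```

```text
clock: 7.0
tcp_pos: [0.52, -0.1341, 0.1068]
orientation: [0.242, 3.132, 0.0]
contact_force: [-0.3, -0.3, 0.3]
grip_width: 0.0427
gripper_force: 0.0
t 7.0 tcp [ 0.52   -0.1341  0.1068] F [-0.3 -0.3  0.3] w 0.04269568998121064 gf 0.0
[[-9.881e-01  1.536e-01  1.000e-04]
 [ 1.536e-01  9.881e-01 -0.000e+00]
 [-1.000e-04  0.000e+00 -1.000e+00]]
[ 1.6 -2.2 56.3]
```

```bash
python3 -m creep '0 0 0 1.5 -2 25 0; 0 0 0 1.5 -2 45 0; 0 0 0 1.5 -2 56 0; 0 0 0 1.5 -2 56 0; 0 0 0 1.5 -2 56 -1; 0 0 0 1.5 -2 56 -1; 0 0 0 1.5 -2 56 -1; 0 0 0 1.5 -2 56 -1; 0 0 0 1.5 -2 56 -1' 50; python3 -c "
from h import *
st()"
```

```text
clock: 8.12
tcp_pos: [0.5181, -0.1373, 0.0512]
orientation: [0.244, 3.13, -0.001]
contact_force: [-2.6, -3.0, 6.8]
grip_width: 0.0091
gripper_force: 51.9
t 8.125 tcp [ 0.5181 -0.1373  0.0512] F [-2.6 -3.   6.8] w 0.00907842521222858 gf 51.913363337516785
[[-9.879e-01  1.552e-01  1.700e-03]
 [ 1.552e-01  9.879e-01 -1.000e-03]
 [-1.900e-03 -7.000e-04 -1.000e+00]]
```

```bash
python3 -m creep '0 0 0 -5 0 0 -1; 0 0 0 -13 0 0 -1; 0 0 0 -22 0 0 -1; 0 0 0 -31 0 0 -1; 0 0 0 -40 0 0 -1; 0 0 0 -48 0 0 -1; 0 0 0 -54 1 0 -1; 0 0 0 -58 1 0 -1; 0 0 0 -60 1 0 -1; 0 0 0 -60 1 0 -1'; python3 -c "
from h import *
o,Rt=st(); d=o['tcp_pos']-np.array([.5181,-.1373,.0512]); print('travel',d@[.988,-.154,0]*1e3,'out',d@[.154,.988,0]*1e3,'Fy',o['contact_force']@[.988,-.154,0])"
```

```text
clock: 9.38
tcp_pos: [0.5765, -0.1465, 0.0513]
orientation: [0.246, 3.132, -0.002]
contact_force: [-4.4, -3.9, 7.8]
grip_width: 0.0087
gripper_force: 52.2
t 9.375 tcp [ 0.5765 -0.1465  0.0513] F [-4.4 -3.9  7.8] w 0.008729989699394154 gf 52.17673480510712
[[-9.878e-01  1.559e-01 -1.000e-04]
 [ 1.559e-01  9.878e-01 -1.500e-03]
 [-2.000e-04 -1.500e-03 -1.000e+00]]
travel 59.09482678341906 out -0.058606997937336175 Fy -3.768672925028194
```

```bash
cat > m.py <<'E'
from h import *
o=status.get_obs(); d=o['tcp_pos']-np.array([.5181,-.1373,.0512]); print('travel',(d@[.988,-.154,0]*1e3).round(2),'out',(d@[.154,.988,0]*1e3).round(2),'Fy',(o['contact_force']@[.988,-.154,0]).round(2),'F',np.round(o['contact_force'],1))
E
for i in 1; do python3 -m creep '0 0 0 -1 0 0 -1; 0 0 0 -2 0 0 -1; 0 0 0 -2 0 0 -1' >/dev/null; python3 m.py; python3 -m creep '0 0 0 -1 0 0 -1; 0 0 0 -2 0 0 -1; 0 0 0 -2 0 0 -1'>/dev/null; python3 m.py; python3 -m creep '0 0 0 -1 0 0 -1; 0 0 0 -2 0 0 -1; 0 0 0 -2 0 0 -1'>/dev/null; python3 m.py; python3 -m creep '0 0 0 -1 0 0 -1; 0 0 0 -2 0 0 -1; 0 0 0 -2 0 0 -1'>/dev/null; python3 m.py; done
```

```text
travel 60.89 out -0.07 Fy -4.26 F [-5.  -4.5  8.9]
travel 63.1 out -0.05 Fy -3.21 F [-4.  -4.7  7.2]
travel 65.74 out -0.1 Fy -1.17 F [-2.  -5.4  4.9]
travel 68.25 out -0.07 Fy -0.43 F [-1.1 -4.1  3.7]
```

The resistance drops as the ball enters the V, so I'll go on in 1 mm steps.

```bash
python3 -m creep '0 0 0 -1 0 0 -1; 0 0 0 -1 0 0 -1; 0 0 0 -1 0 0 -1' >/dev/null; python3 m.py; python3 -m creep '0 0 0 -1 0 0 -1; 0 0 0 -1 0 0 -1; 0 0 0 -1 0 0 -1'>/dev/null; python3 m.py; python3 -m creep '0 0 0 -1 0 0 -1; 0 0 0 -1 0 0 -1; 0 0 0 -1 0 0 -1'>/dev/null; python3 m.py
```

```text
travel 69.33 out -0.14 Fy 1.27 F [ 0.4 -5.4  4. ]
travel 70.35 out -0.1 Fy 1.5 F [ 0.7 -5.1  3.5]
travel 71.35 out -0.1 Fy -0.25 F [-1.2 -6.1  3.1]
```

```bash
python3 -m creep '0 0 0 -0.5 0 0 -1; 0 0 0 -0.5 0 0 -1; 0 0 0 -0.5 0 0 -1' >/dev/null; python3 m.py; python3 -m creep '0 0 0 -0.5 0 0 -1; 0 0 0 -0.5 0 0 -1; 0 0 0 -0.5 0 0 -1'>/dev/null; python3 m.py;  python3 -m creep '0 0 0 -0.5 0 0 -1; 0 0 0 -0.5 0 0 -1; 0 0 0 -0.5 0 0 -1'>/dev/null; python3 m.py
```

```text
travel 71.81 out -0.07 Fy 0.84 F [-0.  -5.6  3.3]
travel 72.04 out -0.08 Fy -0.45 F [-1.2 -4.7  4. ]
travel 72.12 out -0.11 Fy -1.75 F [-2.5 -4.7  5.9]
```

Travel has stalled at 72.1 mm while resistance rises, so the ball is at the bottom of the V. I'll back the command off 0.5 mm and verify.

```bash
python3 -m creep '0 0 0 0.5 0 0 -1; 0 0 0 0.5 0 0 -1; 0 0 0 0.5 0 0 -1; 0 0 0 0.5 0 0 -1' ; python3 m.py; python3 - <<'E'
from h import *
p,d=grab_frame("wrist"); q,_=grab_frame("top")
a=cv2.resize(p[:300,80:360],(560,600))
b=cv2.resize(q[150:270,240:300+40],None,fx=2.4,fy=5)[:600,:240]
b=cv2.resize(q[150:280,250:370],(240,260)); b=np.vstack([b,np.zeros((340,240,3),np.uint8)])
cv2.imwrite("pics/f.png",np.hstack([a,b])[...,::-1])
E
```

```text
clock: 13.62
tcp_pos: [0.5893, -0.1485, 0.0513]
orientation: [0.245, 3.13, -0.003]
contact_force: [-0.9, -5.6, 4.0]
grip_width: 0.0091
gripper_force: 51.7
travel 72.09 out -0.05 Fy 0.02 F [-0.9 -5.6  4. ]
```

View pics/f.png

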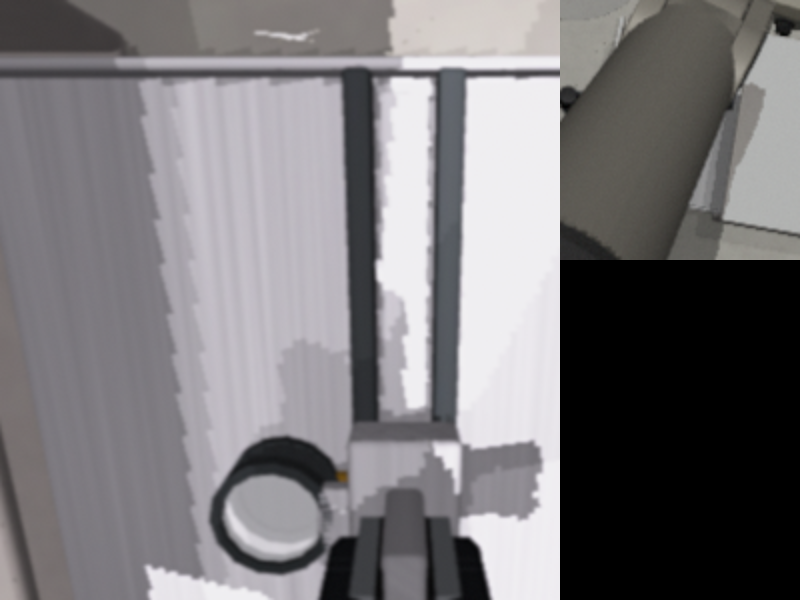

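The picture shows the filter ring standing over the dark window ring at about (275,510) and the fin held between the pads. Last check: a small outward pull to confirm the drawer is at its stop.

```bash
python3 -m creep '0 0 0 0 1 0 -1; 0 0 0 0 2 0 -1; 0 0 0 0 2 0 -1; 0 0 0 0 2 0 -1; 0 0 0 0 2 0 -1' ; python3 m.py
```

```text
clock: 14.35
tcp_pos: [0.5893, -0.1484, 0.0513]
orientation: [0.247, 3.13, -0.007]
contact_force: [-0.4, -9.1, 3.9]
grip_width: 0.0091
gripper_force: 51.4
travel 72.05 out -0.05 Fy 0.97 F [-0.4 -9.1  3.9]
```

```bash
python3 -c "
from bench import r
print(r.hand_in())"
```

```text
the job is handed in; nothing more can be done
None
```

I pulled the drawer out to its stop and moved the slide about 72 mm into the notch, then handed the job in at about 14 s with the fin still gripped; the tin, soap and vial were not touched.

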